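# Fish a trapped ring mould out of a wire-roofed rack with a hooked pick

### The job

A steel ring mould has slid to the back of one bay of the low blue rack, where no hand can get at it. Draw the hooked pick out of its grey sheath by the bare shank that stands out, lay it on the bench and let go, then take it again by its orange handle, so that it reaches far enough, and drag the ring out with the hook until it lies flat on the bench with a clear gap of at least 15 mm between it and the rack's mouth. Finally lay the pick down flat on the bench, its hook outside the ring and clear of it, and leave the brass weight in the other bay, the jar and the vial where they are.

Things in the scene. Friction and masses are not known exactly. Their poses are not given: they have to be found in the camera images.
- rack: Fixed blue sheet-metal rack on the bench, no floor, 125 deep (x) x 163 wide (y) x 55 mm high, walls 5. Two bays, each 74 wide, 50 high inside, centred at y = +39.5 and -39.5 mm; closed at the back (+x), open at the front (-x), which looks roughly to world +y. Roof of 4 mm wires, undersides at 50 mm, too close for fingers. Origin: centre of the footprint on the bench.
- rack_mouth (a point): Point on the bench in the middle of the rack's open front edge, between the bays (x = -62.5 mm in the rack's frame); axes as the rack's: +x into the bays, so what lies in front has negative x. The fixed gas rig with the round gauge stands beyond about world x = 0.62 m at y = 0.1 to 0.35 m: keep the gripper clear of it.
- sheath: Fixed grey sheath, a roofed channel without a floor, 115 long (x) x 46 wide x 42 mm high, inside 36 wide, 37 high, walls 5; open at its front (-x) only, which looks roughly to world -y. It covers the pick's handle and the rear of its shank. Origin: centre of the footprint on the bench.
- sheath_mouth (a point): Point on the bench in the middle of the sheath's open front edge (x = -57.5 mm in its frame); +x into the sheath. Pull the pick straight out along -x, sliding on the bench, by about 120 mm, to free its handle.
- pick: Loose hooked pick, 0.06-0.11 kg: orange handle 70 long (x) x 22 wide (y) x 24 mm high, flat underside; steel shank 10 mm thick along +x (x = 35 to 146 mm, axis at z = 17); at x = 141 a hook 8 mm thick pointing down to z = 1. Stands stably on the handle, hook down. At the start the last 70 to 85 mm of shank stand out of the sheath. Origin: middle of the handle's underside.
- pick_hook (a point): Lower tip of the pick's hook (at x = 141, z = 1 mm in the pick's frame).
- pick_tail (a point): Rear end face of the pick's handle (at x = -35, z = 12 mm in the pick's frame).
- ring: Loose stainless ring mould, 62 mm across outside, about 50 inside, 10 high, 0.1 to 0.2 kg, lying flat on the bench in one of the two bays (either), centre 70 to 90 mm behind the mouth. Origin: centre of its underside. To hook it, carry the hook in above it (tip higher than 10 mm, shank under the wires) and lower it inside the ring.
- brass_weight: Loose knobbed brass weight, 25 mm in diameter and 30 mm high, standing in the other bay; leave it. Origin: centre of its underside.
- jar: Loose white jar with a green cap, 52 mm in diameter, 67 mm high, on the bench behind the rack (farther from the robot); leave it. Origin: centre of its underside.
- vial: Loose small glass vial with a black cap, 27 mm in diameter, 56 mm high, on the bench beyond the rack, left of the jar; leave it. Origin: centre of its underside.

How it is judged:
By the outcome, as a careful person would: the job done as asked, in the order asked, and still so for the second after the job is handed in, with the robot touching nothing.
It also fails if it takes over 53 s, if anything falls off the work surface, if the arm or the gripper's body presses on something with over 40 N, if the wrist force passes 120 N, or if a joint passes its speed limit or range.

### The arm

A 6-joint arm with a two-finger parallel gripper is mounted at the origin on a cart in front of the work surface, level with it; the furniture and walls round the work are solid. World frame = base frame: x ahead of the robot, y to its left, z up, the work surface at z = 0. Lengths are in m, angles in degrees, forces in N, time in s.
With the tool pointing down it reaches from about 0.325 to 1 m from the base axis. Payload 5.1 kg.
Tool frame: the origin (TCP) lies on the mounting face of the last link; the fingertips stand 173 mm ahead of it and the grasp point (between the pads) lies 155 mm ahead of it; z points along the fingers, y is the line along which they close (so a half turn about z gives the same grasp; the last joint's range is limited). The gripper opens to 85 mm and grips with 20 to 120 N. Pads are 22 mm wide; open, the fingers measure 114 mm over their backs; the gripper's body (76 mm by 85 mm) begins 54 mm behind the grasp point. The pads swing forward as they close: fully open they stand 13 mm farther back than shut.
Start: joints at [-68.044, 7.093, 94.555, -0, 78.352, -4.733], TCP at [0.292, -0.581, 0.405] pointing down, gripper open.
Joint ranges: [-149.61, 149.61], [-58.7, 133.49], [1.44, 155.28], [-77.14, 257.14], [18.33, 153.61], [-166.67, 166.67]. Speed limits (degrees/s): [147.25, 147.25, 180, 180, 180, 180].

### API

Orientations are given as a 3x3 rotation matrix whose columns are the frame's x, y, z axes.
In Python, from workcell import robot, imaging, job_done gives the robot as it stands.
- The arm moves only by the tool carry_out, never from a script. Its argument "motion" is a list of rows, each a list of 3 entries, a list of its own where there are three numbers: the turn, a rotation vector about the tool's x, y, z in rad, then the shift along the tool's x, y, z in cm, then the opening, from -1 (shut) to 1 (fully open). A call has 1 to 20 rows; each row shifts and turns the commanded pose from where the row before left it, along the tool's axes as they then stand; what a row does not reach is not made up. A row lasts 1/12 s, in which the tool goes at most 41.7 mm and 7.16 degrees, less where a joint would pass 70% of its speed; a pose out of reach is approached as far as the arm can. A call with a gripper value outside its range is refused whole. The fingers move at their own pace and stop on an object; the grip force is fixed at half the most. Time passes only in rows, so rows that do not move let the fingers close. It gives the time, the measured TCP pose, the force, the opening and the grip force at its end, in the units of the state.
- robot.get_state(): the state, without advancing time (a new reading comes with each control period).
- imaging.get_image(name): name is "scene" or "top"; returns (picture, depth): 400x640x3 uint8, blue, green, red; 400x640 float32, m along the optical axis (not along the pixel's ray), 0 where there is no reading.
- imaging.camera_model(name): a dict with "intrinsics" (3x3 intrinsics, pixels), "k1" (the pictures are not rectified: a ray, as slopes to the right and down, at radius r is drawn at 1 + k1 r^2 times it, then the intrinsics apply), "pose" (4x4, takes a point from camera to world coordinates). Camera axes: x right, y up, looking along -z (the intrinsics and any distortion apply to the point x, -y, -z); pixel columns grow to the right and rows downward; lengths in m; the calibration is good to about 2 mm. A picture is of the moment at which its call begins. camera_model takes no time and is no camera call.
- job_done(): hands the job in; it is judged then, once.
The state is a dict: "clock": time; "joints": joint angles; "dq": joint speeds; "tau": joint torques, N m; "ee_pos": TCP position; "orientation": TCP orientation; "ft_force": force on the tool from outside, world axes, zero at the start; "moment": the same for the moment, N m; "grip_width": finger opening in m; "gripper_force": force on a finger pad.
Only numpy, scipy, OpenCV 4.12 (cv2) and the standard library are available. Lean on these libraries where they do the work, as an engineer would, in place of code of your own. Each camera call takes 0.05 s, during which the arm holds its last target. There are 200 camera calls.

## Working session

There is one attempt and no reset: what is moved stays moved. The work goes in short steps, Python scripts to look and compute and a tool call to move; the robot and the scene stay as the last step left them, time stands still between calls to the robot, and variables do not carry over. Pictures are saved under pics/ and viewed, at most 10 in all, crops included, and the job is handed in when it is done.

Besides the shell and the picture viewer there is one more tool, called after ">>>" in YAML: its name, and indented under it one key for each argument. carry_out: Moves the arm, as the interface text tells. Its arguments: {"type":"object","properties":{"motion":{"type":"array","items":{"type":"array"}}},"required":["motion"]}

```bash
mkdir -p pics; ls
cat > h.py <<'E'
import numpy as np, cv2
from workcell import robot, imaging, job_done
def cam(n):
    m=imaging.camera_model(n); return np.array(m["intrinsics"]),m["k1"],np.array(m["pose"])
def rays(n,uv):
    K,k1,P=cam(n); d=np.array([k1,0,0,0,0.])
    p=cv2.undistortPoints(np.array(uv,float).reshape(-1,1,2),K,d).reshape(-1,2)
    v=np.c_[p[:,0],-p[:,1],-np.ones(len(p))]@P[:3,:3].T
    return P[:3,3],v
def onplane(n,uv,z):
    o,v=rays(n,uv); t=(z-o[2])/v[:,2]; return o+v*t[:,None]
def cloud(n,D):
    h,w=D.shape; u,v=np.meshgrid(np.arange(w),np.arange(h))
    o,r=rays(n,np.c_[u.ravel(),v.ravel()]); return (o+r*D.ravel()[:,None]).reshape(h,w,3)
def proj(n,X):
    K,k1,P=cam(n); c=(np.atleast_2d(X)-P[:3,3])@P[:3,:3]
    s=np.c_[c[:,0],-c[:,1]]/-c[:,2:]; s=s*(1+k1*(s**2).sum(1))[:,None]
    return s@K[:2,:2].T+K[:2,2]
E
python3 - <<'E'
from h import *
for n in("scene","top"):
    I,D=imaging.get_image(n); cv2.imwrite(f"pics/{n}0.png",I); np.save(n+"0.npy",D)
    K,k,P=cam(n); print(n,K.round(1).tolist(),k,P.round(3).tolist())
print(robot.get_state())
E
```

```text
pics
scene [[407.0, 0.0, 317.2], [0.0, 407.0, 196.9], [0.0, 0.0, 1.0]] -0.07532739117131472 [[-0.626, 0.43, -0.651, -0.174], [-0.78, -0.357, 0.514, 0.653], [-0.011, 0.829, 0.559, 0.671], [0.0, 0.0, 0.0, 1.0]]
top [[401.3, 0.0, 315.0], [0.0, 401.3, 196.9], [0.0, 0.0, 1.0]] -0.004654950808398761 [[0.002, 0.982, -0.188, 0.359], [-1.0, 0.007, 0.024, 0.09], [0.025, 0.188, 0.982, 1.178], [0.0, 0.0, 0.0, 1.0]]
{'clock': 0.1, 'joints': array([-6.80442680e+01,  7.13011653e+00,  9.46263142e+01,  1.99247755e-03,
        7.83496683e+01, -4.73354146e+00]), 'dq': array([-1.06530547e-01,  9.24643411e-05, -1.38868835e-01, -1.17735070e-01,
       -4.74011554e-03,  1.66569244e-02]), 'tau': array([ 4.68243397e-04, -4.24928284e+01, -3.66653788e+01, -9.40344353e-05,
        3.90138957e-03, -7.22460129e-06]), 'ee_pos': array([ 0.29183352, -0.58055623,  0.403571  ]), 'orientation': array([[ 8.93458721e-01,  4.49144828e-01, -6.60772042e-04],
       [ 4.49145275e-01, -8.93457066e-01,  1.73020645e-03],
       [ 1.86741829e-04, -1.84265068e-03, -9.99998285e-01]]), 'ft_force': array([ 1.00930445, -0.63000443,  0.47077292]), 'moment': array([ 0.00704926,  0.00471371, -0.00514822]), 'gripper_force': 0.0, 'grip_width': 0.08563293265933254}
```

View pics/scene0.png

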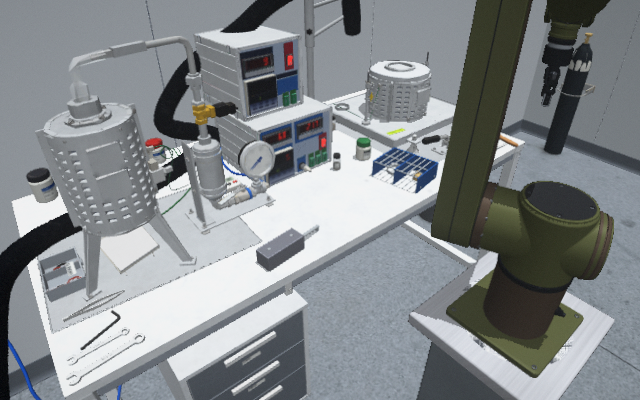

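View pics/top0.png

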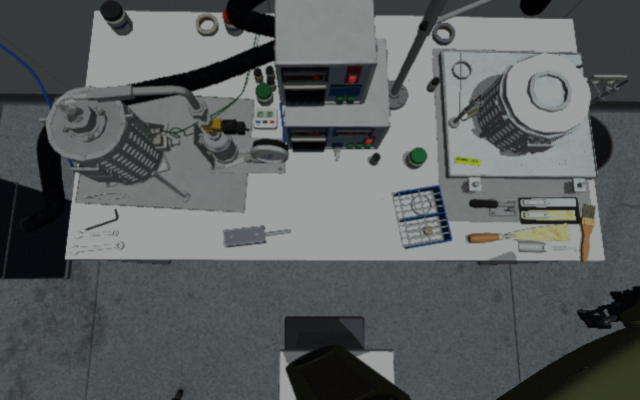

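The scene view shows the sheath at (280,248) with the shank pointing right to (317,230), and the rack at (405,170). In the top view the sheath is at (245,236) with the shank tip near (289,232). The rack is at (422,216), with the ring in the far bay near (421,203) and the weight in the near bay near (428,231).

Run:
```python
from h import *
I=cv2.imread("pics/top0.png"); D=np.load("top0.npy"); C=cloud("top",D)
B,G,R=[I[...,i].astype(int) for i in range(3)]
print("bench z",np.median(C[200:225,300:380,2]), "D zero",(D==0).mean())
m=((B-R>35)); m[:180]=0;m[255:]=0;m[:,:385]=0;m[:,460:]=0
ys,xs=np.nonzero(m); z=C[ys,xs,2]; print("blue n",len(xs),np.percentile(z,[5,50,95]))
def box(uv,z,name):
    p=onplane("top",uv,z)[:,:2]; r=cv2.minAreaRect((p*1000).astype(np.float32)); print(name,r,cv2.boxPoints(r).round(1).tolist())
k=z>0.045
box(np.c_[xs,ys][k],.055,"rack top"); 
# sheath: height
S=(C[...,2]>0.030)&(C[...,2]<.06); S[:215]=0;S[255:]=0;S[:,:215]=0;S[:,300:]=0
n,l,st,_=cv2.connectedComponentsWithStats(S.astype(np.uint8)); i=1+np.argmax(st[1:,4]); ys,xs=np.nonzero(l==i)
box(np.c_[xs,ys],.042,"sheath"); print(np.median(C[ys,xs,2]))
g=(I.max(2)<165); g[:220]=0;g[250:]=0;g[:,:215]=0;g[:,300:]=0
n,l,st,_=cv2.connectedComponentsWithStats(g.astype(np.uint8)); i=1+np.argmax(st[1:,4]);ys,xs=np.nonzero(l==i);print(st[i]); box(np.c_[xs,ys],.042,"sheath by grey")
for n,(x0,y0,x1,y1) in {"top":(215,175,465,260),}.items():
    I=cv2.imread(f"pics/{n}0.png")
a=cv2.resize(I[180:260,380:460],None,fx=5,fy=5,interpolation=3)
b=cv2.resize(I[210:260,215:300],(400*85//80,250*1),interpolation=3)
J=cv2.imread("pics/scene0.png")
c=cv2.resize(J[145:205,360:445],(425,300),interpolation=3)
d=cv2.resize(J[215:275,245:330],(425,300),interpolation=3)
out=np.zeros((600,800,3),np.uint8); 
out[:300,:375]=cv2.resize(I[185:251,380:460],(375,300),interpolation=3);out[:300,375:]=c
out[300:550,:375]=cv2.resize(I[210:260,215:300],(375,250),interpolation=3);out[300:,375:]=d
cv2.imwrite("pics/crop1.png",out)
```

```text
bench z -0.0003467968916581743 D zero 0.00391796875
blue n 355 [0.02227922 0.05300451 0.05734324]
rack top ((522.7404174804688, -248.7584991455078), (160.62559509277344, 123.74823760986328), 9.98908805847168) [[432.8999938964844, -201.8000030517578], [454.3999938964844, -323.6000061035156], [612.5999755859375, -295.79998779296875], [591.0999755859375, -173.89999389648438]]
sheath ((464.65673828125, 260.9122619628906), (46.87918472290039, 115.18729400634766), 7.0853400230407715) [[434.29998779296875, 315.20001220703125], [448.5, 200.89999389648438], [495.0, 206.60000610351562], [480.79998779296875, 321.0]]
0.04167330990278395
[ 215  220   85   30 2550]
sheath by grey ((467.5160827636719, 225.81410217285156), (82.0997543334961, 238.3360137939453), 0.32164981961250305) [[425.79998779296875, 344.70001220703125], [427.1000061035156, 106.4000015258789], [509.20001220703125, 106.9000015258789], [507.8999938964844, 345.20001220703125]]
```

View pics/crop1.png

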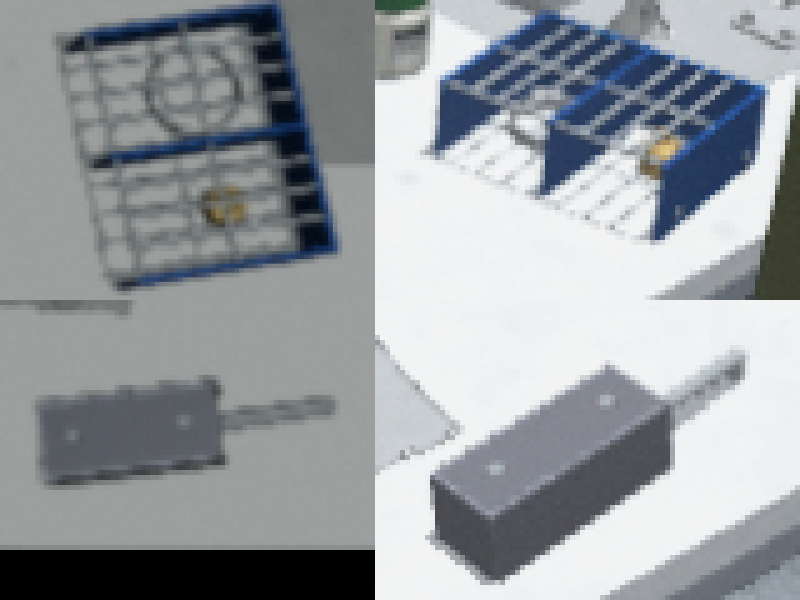

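The crop shows the rack with the ring in the far bay, at top pixel about (421.2,205). The weight is in the near bay. The shank runs in the top view from about (265.3,234) to (290.5,231).

```bash
cat >> h.py <<'E'
rM=np.array([.512,-.1879]); rX=np.array([.1739,-.9848]); rY=np.array([.9848,.1739])
sM=np.array([.4717,.2038]); sX=np.array([-.1233,.9924]); sY=np.array([-.9924,-.1233])
def fr(p,M,X,Y): p=np.atleast_2d(p)[:,:2]-M; return np.c_[p@X,p@Y]*1000
E
python3 - <<'E'
from h import *
np.set_printoptions(precision=1,suppress=True)
print("ring top",fr(onplane("top",[[421.2,204.8]],.01),rM,rX,rY),"scene",fr(onplane("scene",[[393,169]],.01),rM,rX,rY))
print("weight top",fr(onplane("top",[[428,230.3]],.03),rM,rX,rY))
print("sheath front ground check scene", fr(onplane("scene",[[245+(668-375)/5,215+465/5-300/5]],0),sM,sX,sY))
for n in("top","scene"):
    D=np.load(n+"0.npy"); C=cloud(n,D); z=C[...,2]
    q=fr(C.reshape(-1,3),sM,sX,sY).reshape(*z.shape,2)
    m=(z>.012)&(z<.03)&(q[...,0]<-6)&(q[...,0]>-110)&(abs(q[...,1])<20)
    a=q[m]; print(n,m.sum(),"x range",a[:,0].min(),a[:,0].max(),"z",np.percentile(z[m]*1000,[10,50,95]),"fit",np.polyfit(a[:,0],a[:,1],1), a[:,1].mean())
    # ring points: dark pixels in bay by depth 5..12mm
    q=fr(C.reshape(-1,3),rM,rX,rY).reshape(*z.shape,2)
    m=(z>.006)&(z<.016)&(q[...,0]>20)&(q[...,0]<118)&(abs(q[...,1]-39.5)<35)
    a=q[m]; print(n,"ring pts",len(a)); 
    if len(a)>5: print(np.percentile(a,[2,50,98],axis=0)); print(cv2.minEnclosingCircle(a.astype(np.float32)))
s=robot.get_state(); print(s['ee_pos'])
E
```

```text
ring top [[74.7 36.6]] scene [[65.7 42.2]]
weight top [[ 71.3 -42.1]]
sheath front ground check scene [[ 2.6 20.1]]
top 83 x range -74.2750991716623 -6.4227606768576 z [17.4 20.4 24.8] fit [ 0.  -0.1] -1.1926231015454178
top ring pts 71
[[ 45.8  10.1]
 [ 80.9  37.5]
 [117.4  68.8]]
((83.1065444946289, 41.7419319152832), 38.87520217895508)
scene 70 x range -72.24404840505989 -15.073506114803118 z [17. 21. 24.] fit [0. 2.] 0.9165285788220466
scene ring pts 29
[[ 41.   31.6]
 [ 60.7  57.2]
 [116.3  69.4]]
((77.52072143554688, 55.90034103393555), 42.193450927734375)
[ 0.3 -0.6  0.4]
```

>>> carry_out:
  motion:
    - [[0, 0, 0], [2.49, -2.89, 0], 1]
    - [[0, 0, 0], [2.49, -2.89, 0], 1]
    - [[0, 0, 0], [2.49, -2.89, 0], 1]
    - [[0, 0, 0], [2.49, -2.89, 0], 1]
    - [[0, 0, 0], [2.49, -2.89, 0], 1]
    - [[0, 0, 0], [2.49, -2.89, 0], 1]
    - [[0, 0, 0], [2.49, -2.89, 0], 1]
    - [[0, 0, 0], [2.49, -2.89, 0], 1]
    - [[0, 0, 0], [2.49, -2.89, 0], 1]
    - [[0, 0, 0], [2.49, -2.89, 0], 1]
    - [[0, 0, 0], [2.49, -2.89, 0], 1]
    - [[0, 0, 0], [2.49, -2.89, 0], 1]
    - [[0, 0, 0], [2.49, -2.89, 0], 1]
    - [[0, 0, 0], [2.49, -2.89, 0], 1]
    - [[0, 0, 0], [2.49, -2.89, 0], 1]
    - [[0, 0, 0], [2.49, -2.89, 0], 1]
    - [[0, 0, 0], [2.49, -2.89, 0], 1]
    - [[0, 0, 0], [2.49, -2.89, 0], 1]
    - [[0, 0, 0], [2.49, -2.89, 0], 1]
    - [[0, 0, 0], [2.49, -2.89, 0], 1]

```text
clock: 1.77
ee_pos: [0.477, 0.1614, 0.4044]
orientation: [[0.893, 0.45, -0.0], [0.45, -0.893, -0.0], [-0.0, 0.0, -1.0]]
ft_force: [0.5, -0.0, 0.7]
grip_width: 0.0855
gripper_force: 0.0
```

>>> carry_out:
  motion:
    - [[0, 0, -0.123], [0, 0, 1.2], 1]
    - [[0, 0, -0.123], [0, 0, 1.2], 1]
    - [[0, 0, -0.123], [0, 0, 1.2], 1]
    - [[0, 0, -0.123], [0, 0, 1.2], 1]
    - [[0, 0, -0.123], [0, 0, 1.2], 1]
    - [[0, 0, -0.123], [0, 0, 1.2], 1]
    - [[0, 0, -0.123], [0, 0, 1.2], 1]
    - [[0, 0, -0.123], [0, 0, 1.2], 1]
    - [[0, 0, -0.123], [0, 0, 1.2], 1]
    - [[0, 0, -0.123], [0, 0, 1.2], 1]
    - [[0, 0, 0], [0, 0, 0], 1]
    - [[0, 0, 0], [0, 0, 0], 1]

```text
clock: 2.77
ee_pos: [0.4768, 0.1592, 0.2837]
orientation: [[-0.122, 0.993, -0.002], [0.993, 0.122, -0.001], [-0.0, -0.002, -1.0]]
ft_force: [1.5, 0.3, 0.8]
grip_width: 0.0856
gripper_force: 0.0
```

```bash
cat >> h.py <<'E'
def togo(xy,z,yaw):
    "shift in tool axes (cm) to a TCP target, turn (rad) about tool z so tool y has yaw"
    s=robot.get_state(); O=np.array(s['orientation']); p=np.array(s['ee_pos'])
    y=O[:,1]; e=(np.radians(yaw)-np.arctan2(y[1],y[0])+np.pi)%(2*np.pi)-np.pi
    print("t",round(s['clock'],2),"p",p.round(4),"zaxis",O[:,2].round(3),"yawY",np.degrees(np.arctan2(y[1],y[0])).round(2),"turn",round(-e,3),"shift cm",(O.T@(np.r_[xy,z]-p)*100).round(2),"F",np.array(s['ft_force']).round(1),"w",round(s['grip_width'],4),"gf",round(s['gripper_force'],1),"j",np.array(s['joints']).round(0))
E
python3 -c "
from h import *
togo(sM-.045*sX,.177,7.1)"
```

```text
t 2.77 p [0.4768 0.1592 0.2837] zaxis [-0.002 -0.001 -1.   ] yawY 6.98 turn -0.002 shift cm [-1.000e-02  7.000e-02  1.067e+01] F [1.5 0.3 0.8] w 0.0856 gf 0.0 j [ 12.  -5. 119.  -0.  66.   5.]
```

>>> carry_out:
  motion:
    - [[0, 0, 0], [0, 0.07, 2.0], 1]
    - [[0, 0, 0], [0, 0, 2.0], 1]
    - [[0, 0, 0], [0, 0, 2.0], 1]
    - [[0, 0, 0], [0, 0, 2.0], 1]
    - [[0, 0, 0], [0, 0, 1.4], 1]
    - [[0, 0, 0], [0, 0, 0.9], 1]
    - [[0, 0, 0], [0, 0, 0.37], 1]
    - [[0, 0, 0], [0, 0, 0], -1]
    - [[0, 0, 0], [0, 0, 0], -1]
    - [[0, 0, 0], [0, 0, 0], -1]
    - [[0, 0, 0], [0, 0, 0], -1]
    - [[0, 0, 0], [0, 0, 0], -1]
    - [[0, 0, 0], [0, 0, 0], -1]
    - [[0, 0, 0], [0, 0, 0], -1]
    - [[0, 0, 0], [0, 0, 0], -1]
    - [[0, 0, 0], [0, 0, 0], -1]
    - [[0, 0, 0], [0, 0, 0], -1]

```text
clock: 4.18
ee_pos: [0.4781, 0.1594, 0.1782]
orientation: [[-0.125, 0.992, 0.0], [0.992, 0.125, 0.0], [-0.0, 0.0, -1.0]]
ft_force: [-0.8, -0.0, 0.6]
grip_width: 0.0076
gripper_force: 58.5
```

>>> carry_out:
  motion:
    - [[0, 0, 0], [-0.6, 0, 0], -1]
    - [[0, 0, 0], [-1.0, 0, 0], -1]
    - [[0, 0, 0], [-1.0, 0, 0], -1]
    - [[0, 0, 0], [-1.2, 0, 0], -1]
    - [[0, 0, 0], [-1.2, 0, 0], -1]
    - [[0, 0, 0], [-1.2, 0, 0], -1]
    - [[0, 0, 0], [-1.2, 0, 0], -1]
    - [[0, 0, 0], [-1.2, 0, 0], -1]
    - [[0, 0, 0], [-1.2, 0, 0], -1]
    - [[0, 0, 0], [-1.2, 0, 0], -1]
    - [[0, 0, 0], [-1.2, 0, 0], -1]
    - [[0, 0, 0], [-1.2, 0, 0], -1]
    - [[0, 0, 0], [-1.2, 0, 0], -1]
    - [[0, 0, 0], [-0.6, 0, 0], -1]
    - [[0, 0, 0], [0, 0, 0], -1]

```text
clock: 5.43
ee_pos: [0.4972, 0.0072, 0.1781]
orientation: [[-0.123, 0.992, 0.0], [0.992, 0.123, -0.001], [-0.001, 0.0, -1.0]]
ft_force: [1.3, -0.3, 0.7]
grip_width: 0.0075
gripper_force: 58.5
```

Run:
```python
from h import *
out=[]
for n in("top","scene"):
    I,D=imaging.get_image(n); cv2.imwrite(f"pics/{n}1.png",I); np.save(n+"1.npy",D)
    u=proj(n,[.485,.1,.0])[0].astype(int); print(u)
    c=I[max(u[1]-75,0):u[1]+75,u[0]-100:u[0]+100]; out.append(cv2.resize(c,(400,300),interpolation=3))
cv2.imwrite("pics/crop2.png",np.hstack(out)); togo([0,0],0,0)
```

```text
[301 230]
[326 225]
t 5.53 p [0.4971 0.0082 0.1781] zaxis [ 0. -0. -1.] yawY 7.14 turn 0.125 shift cm [  5.37 -49.43  17.8 ] F [ 1.  -1.8  1.4] w 0.0079 gf 58.5 j [ -5.   3. 123.  -0.  54. -12.]
```

View pics/crop2.png

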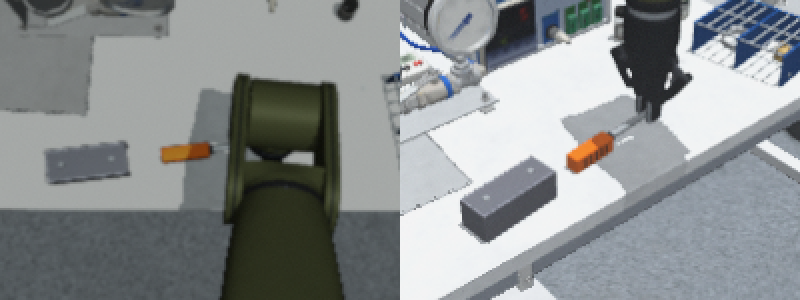

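The pick is out. The orange handle at top crop (162–210,152) is clear of the sheath and standing on the bench. Next I release it and rise.

>>> carry_out:
  motion:
    - [[0, 0, 0], [0, 0, 0], -0.6]
    - [[0, 0, 0], [0, 0, 0], 0]
    - [[0, 0, 0], [0, 0, 0], 0.5]
    - [[0, 0, 0], [0, 0, 0], 1]
    - [[0, 0, 0], [0, 0, 0], 1]
    - [[0, 0, 0], [0, 0, 0], 1]
    - [[0, 0, 0], [0, 0, -1], 1]
    - [[0, 0, 0], [0, 0, -2], 1]
    - [[0, 0, 0], [0, 0, -3], 1]
    - [[0, 0, 0], [0, 0, -3], 1]
    - [[0, 0, 0], [0, 0, 0], 1]

```text
clock: 6.45
ee_pos: [0.4994, 0.0085, 0.2756]
orientation: [[-0.125, 0.992, 0.012], [0.992, 0.125, -0.001], [-0.003, 0.012, -1.0]]
ft_force: [1.5, -0.2, 1.3]
grip_width: 0.0854
gripper_force: 0.0
```

```bash
cat >> h.py <<'E'
def handle(n,z=.024):
    I,D=imaging.get_image(n); C=cloud(n,D)
    H=cv2.cvtColor(I,cv2.COLOR_BGR2HSV); m=(H[...,0]<18)&(H[...,1]>150)&(H[...,2]>60)
    m&=(abs(C[...,2]-.018)<.03)&(C[...,0]>.38)&(C[...,0]<.62)&(abs(C[...,1]-.05)<.2)
    k,l,st,_=cv2.connectedComponentsWithStats(m.astype(np.uint8)); i=1+np.argmax(st[1:,4]); ys,xs=np.nonzero(l==i)
    Z=C[ys,xs,2]; t=Z>.019
    p=onplane(n,np.c_[xs,ys][t],z)[:,:2]; r=cv2.minAreaRect((p*1000).astype(np.float32)); b=cv2.boxPoints(r)
    print(n,len(xs),"ztop",np.percentile(Z,[50,90]).round(4),r)
    return I,C
E
python3 - <<'E'
from h import *
np.set_printoptions(precision=4,suppress=True)
for n in("top","scene"):
    I,C=handle(n); cv2.imwrite(f"pics/{n}2.png",I)
togo([.483,.116],.177,7.1)
E
```

```text
top 138 ztop [0.0235 0.0266] ((480.1917419433594, 124.32598876953125), (19.699108123779297, 68.15218353271484), 7.459090709686279)
scene 226 ztop [0.0227 0.0254] ((477.12451171875, 127.28700256347656), (24.530195236206055, 71.03402709960938), 7.089489459991455)
t 6.55 p [0.4976 0.0086 0.2706] zaxis [ 0.005 -0.    -1.   ] yawY 7.17 turn 0.001 shift cm [10.85 -0.15  9.34] F [ 0.  -0.2 -0.4] w 0.0855 gf 0.0 j [ -5.  -5. 121.   0.  64. -12.]
```

```bash
python3 -c "
from h import *
togo([.4805,.1240],.177,7.15)"
```

```text
t 6.55 p [0.4976 0.0086 0.2706] zaxis [ 0.005 -0.    -1.   ] yawY 7.17 turn 0.0 shift cm [11.67 -0.3   9.34] F [ 0.  -0.2 -0.4] w 0.0855 gf 0.0 j [ -5.  -5. 121.   0.  64. -12.]
```

>>> carry_out:
  motion:
    - [[0, 0, 0], [2.4, -0.06, 0], 1]
    - [[0, 0, 0], [2.4, -0.06, 0], 1]
    - [[0, 0, 0], [2.4, -0.06, 0], 1]
    - [[0, 0, 0], [2.4, -0.06, 1], 1]
    - [[0, 0, 0], [2.07, -0.06, 2], 1]
    - [[0, 0, 0], [0, 0, 2], 1]
    - [[0, 0, 0], [0, 0, 1], 1]
    - [[0, 0, 0], [0, 0, 0], 1]
    - [[0, 0, 0], [0, 0, 0], 1]

```text
clock: 7.3
ee_pos: [0.4789, 0.1236, 0.207]
orientation: [[-0.124, 0.992, -0.003], [0.992, 0.124, -0.0], [-0.0, -0.003, -1.0]]
ft_force: [0.4, -1.3, 0.9]
grip_width: 0.0857
gripper_force: 0.0
```

```bash
python3 -c "
from h import *
togo([.4805,.1240],.177,7.15)"
```

```text
t 7.3 p [0.4789 0.1236 0.207 ] zaxis [-0.003 -0.    -1.   ] yawY 7.13 turn -0.0 shift cm [0.02 0.17 2.99] F [ 0.4 -1.3  0.9] w 0.0857 gf 0.0 j [  8.  -0. 123.  -0.  58.   1.]
```

>>> carry_out:
  motion:
    - [[0, 0, 0], [0, 0.1, 1.5], 1]
    - [[0, 0, 0], [0, 0, 1.0], 1]
    - [[0, 0, 0], [0, 0, 0.4], 1]
    - [[0, 0, 0], [0, 0, 0], -1]
    - [[0, 0, 0], [0, 0, 0], -1]
    - [[0, 0, 0], [0, 0, 0], -1]
    - [[0, 0, 0], [0, 0, 0], -1]
    - [[0, 0, 0], [0, 0, 0], -1]
    - [[0, 0, 0], [0, 0, 0], -1]
    - [[0, 0, 0], [0, 0, 0], -1]
    - [[0, 0, 0], [0, 0, 0], -1]
    - [[0, 0, 0], [0, 0, -0.5], -1]
    - [[0, 0, 0], [0, 0, -1], -1]
    - [[0, 0, 0], [0, 0, -1], -1]
    - [[0, 0, 0], [0, 0, -1], -1]
    - [[0, 0, 0], [0, 0, -0.5], -1]
    - [[0, 0, 0], [0, 0, 0], -1]
    - [[0, 0, 0], [0, 0, 0], -1]

```text
clock: 8.8
ee_pos: [0.4805, 0.1242, 0.2197]
orientation: [[-0.125, 0.992, 0.001], [0.992, 0.125, 0.0], [0.0, 0.001, -1.0]]
ft_force: [0.2, 0.3, -1.3]
grip_width: 0.0206
gripper_force: 59.9
```

Run:
```python
from h import *
np.set_printoptions(precision=4,suppress=True)
togo([.4805,.1240],.177,7.15)
s=robot.get_state(); g=np.array(s['ee_pos'])[:2]; d=-np.array(s['orientation'])[:2,0]; 
for n in("top","scene"):
    I,D=imaging.get_image(n); C=cloud(n,D); cv2.imwrite(f"pics/{n}3.png",I)
    q=C[...,:2]-g; a=q@d*1000; b=(q@np.array([-d[1],d[0]]))*1000; z=C[...,2]*1000
    m=(a>50)&(a<170)&(abs(b)<15)&(z>12)&(z<100)
    if m.sum(): print(n,m.sum(),"along",a[m].min(),a[m].max(),"lat fit",np.polyfit(a[m],b[m],1),"z fit",np.polyfit(a[m],z[m],1))
    u=proj(n,[.485,.06,.0])[0].astype(int)
    c=I[u[1]-75:u[1]+75,u[0]-100:u[0]+100]; cv2.imwrite(f"pics/c{n}.png",cv2.resize(c,(400,300),interpolation=3))
cv2.imwrite("pics/crop3.png",np.hstack([cv2.imread("pics/ctop.png"),cv2.imread("pics/cscene.png")]))
```

```text
t 8.8 p [0.4805 0.1242 0.2197] zaxis [ 0.001  0.    -1.   ] yawY 7.16 turn 0.0 shift cm [-0.02 -0.01  4.27] F [ 0.2  0.3 -1.3] w 0.0206 gf 59.9 j [  8.  -1. 122.   0.  59.   1.]
top 89 along 74.33634406201448 145.12660634938925 lat fit [-0.0042  0.4287] z fit [-0.0026 60.297 ]
scene 86 along 58.12504577860544 142.39225745372445 lat fit [ 0.0236 -5.5653] z fit [-0.0505 63.9799]
```

View pics/crop3.png

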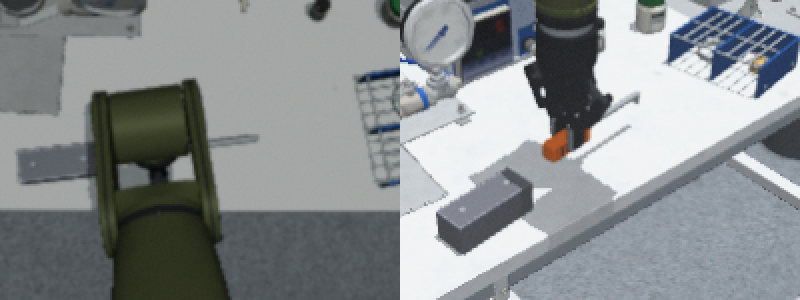

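The pick is held level by its handle. The shank end is at 145 mm from the grasp, as expected. Next I go to the bay's axis.

Run:
```python
from h import *
np.set_printoptions(precision=4,suppress=True)
T=rM+rX*(-.171)+rY*.038; togo(T,.196,10.0)
T=rM+rX*(.073-.141)+rY*.038; togo(T,.196,10.0)
```

```text
t 8.9 p [0.4801 0.1241 0.2187] zaxis [-0.001 -0.    -1.   ] yawY 7.16 turn -0.05 shift cm [-14.08   2.22   2.27] F [ 0.2 -0.2 -0.5] w 0.0208 gf 59.9 j [  8.  -1. 122.  -0.  59.   1.]
t 8.9 p [0.4801 0.1241 0.2187] zaxis [-0.001 -0.    -1.   ] yawY 7.16 turn -0.05 shift cm [-24.37   2.73   2.27] F [ 0.2 -0.2 -0.5] w 0.0208 gf 59.9 j [  8.  -1. 122.  -0.  59.   1.]
```

>>> carry_out:
  motion:
    - [[0, 0, 0], [-2.0, 0.33, 0], -1]
    - [[0, 0, 0], [-2.4, 0.38, 0.4], -1]
    - [[0, 0, 0], [-2.4, 0.38, 0.4], -1]
    - [[0, 0, 0], [-2.4, 0.38, 0.4], -1]
    - [[0, 0, 0], [-2.4, 0.38, 0.5], -1]
    - [[0, 0, 0], [-2.4, 0.37, 0.5], -1]
    - [[0, 0, -0.025], [0, 0, 0], -1]
    - [[0, 0, -0.025], [0, 0, 0], -1]
    - [[0, 0, 0], [0, 0, 0], -1]
    - [[0, 0, 0], [0, 0, 0], -1]
    - [[0, 0, 0], [0, 0, 0], -1]

```text
clock: 9.82
ee_pos: [0.5196, -0.0111, 0.197]
orientation: [[-0.175, 0.985, -0.0], [0.985, 0.175, 0.0], [0.0, -0.0, -1.0]]
ft_force: [0.3, 0.3, -0.0]
grip_width: 0.0204
gripper_force: 59.8
```

Run:
```python
from h import *
np.set_printoptions(precision=1,suppress=True)
T=rM+rX*(.073-.141)+rY*.038; togo(T,.196,10.0)
s=robot.get_state(); 
g=np.array(s['ee_pos'])[:2]; print("grasp in rack",fr(g,rM,rX,rY))
out=[]
for n in("top","scene"):
    I,D=imaging.get_image(n); C=cloud(n,D); cv2.imwrite(f"pics/{n}4.png",I)
    q=fr(C.reshape(-1,3),rM,rX,rY).reshape(*D.shape,2);z=C[...,2]*1000
    m=(q[...,0]>-110)&(q[...,0]<-5)&(abs(q[...,1]-38)<20)&(z>12)&(z<70)
    if m.sum(): print(n,m.sum(),q[m].min(0),q[m].max(0),q[m].mean(0),"lat",np.polyfit(q[m][:,0],q[m][:,1],1),"z",z[m].mean(),z[m].max())
    # hook & ring overlay
    for X in ([.060],[.080]): pass
    t=np.linspace(0,2*np.pi,60); R=np.array([np.r_[rM+rX*(.076+.031*np.cos(a))+rY*(.038+.031*np.sin(a)),.01] for a in t])
    u=proj(n,np.r_[rM+rY*.02+rX*.03,0])[0].astype(int); J=cv2.resize(I[u[1]-50:u[1]+50,u[0]-66:u[0]+66],None,fx=6,fy=6,interpolation=3)
    out.append(J[:, :].copy())
    if n=="top":
        w=((proj(n,R)-u+[66,50]+.5)*6).astype(int)
        for a in w[::3]: cv2.circle(J,tuple(int(v) for v in a),2,(0,0,255),-1)
        cv2.imwrite("pics/ringtop.png",J[:,:])
```

```text
t 9.82 p [ 0.5 -0.   0.2] zaxis [-0.  0. -1.] yawY 10.09 turn 0.002 shift cm [-10.5  -0.    0.1] F [ 0.3  0.3 -0. ] w 0.0204 gf 59.8 j [ -7.   4. 120.   0.  56. -17.]
grasp in rack [[-172.7   38.2]]
top 29 [-56.5  33.8] [-31.3  43.6] [-43.8  38.3] lat [ 0.  39.1] z 37.0766478341195 41.906269973324584
scene 44 [-90.   31.7] [-30.   42.4] [-53.   35.4] lat [ 0.1 38.8] z 36.62617063859952 42.356330846123
```

View pics/ringtop.png

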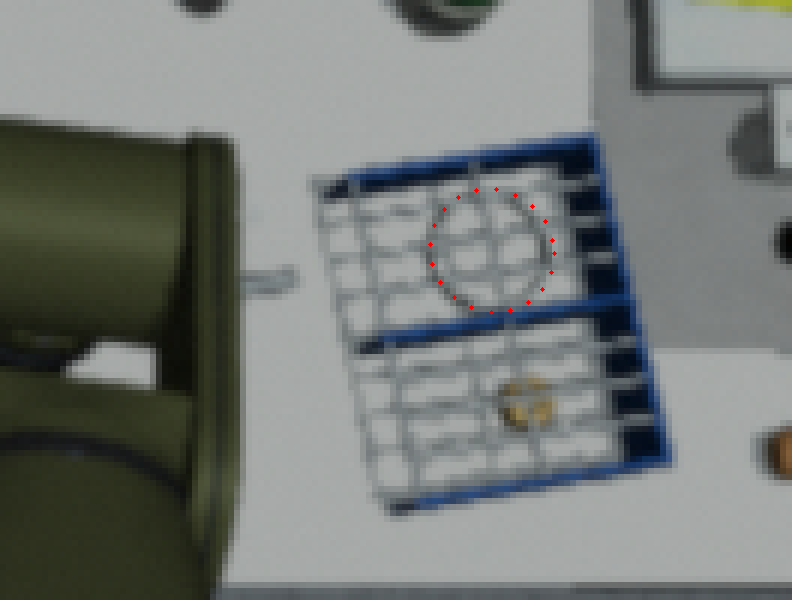

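The dotted circle at (76, 38) mm in the rack frame matches the ring, and the shank end lies on the bay's axis. Next I insert, then lower.

>>> carry_out:
  motion:
    - [[0, 0, 0], [-0.9, 0, 0], -1]
    - [[0, 0, 0], [-1.4, 0, 0], -1]
    - [[0, 0, 0], [-1.4, 0, 0], -1]
    - [[0, 0, 0], [-1.4, 0, 0], -1]
    - [[0, 0, 0], [-1.4, 0, 0], -1]
    - [[0, 0, 0], [-1.4, 0, 0], -1]
    - [[0, 0, 0], [-1.4, 0, 0], -1]
    - [[0, 0, 0], [-0.9, 0, 0], -1]
    - [[0, 0, 0], [-0.5, 0, 0], -1]
    - [[0, 0, 0], [0, 0, 0], -1]
    - [[0, 0, 0], [0, 0, 0], -1]

```text
clock: 10.83
ee_pos: [0.5384, -0.1175, 0.1969]
orientation: [[-0.174, 0.985, -0.0], [0.985, 0.174, 0.0], [0.0, -0.0, -1.0]]
ft_force: [0.1, -0.1, -1.4]
grip_width: 0.0204
gripper_force: 59.8
```

Run:
```python
from h import *
np.set_printoptions(precision=4,suppress=True)
T=rM+rX*(.075-.141)+rY*.038; togo(T,.180,10.0)
```

```text
t 10.83 p [ 0.5384 -0.1175  0.1969] zaxis [-0.  0. -1.] yawY 9.99 turn -0.0 shift cm [ 0.13 -0.02  1.69] F [ 0.1 -0.1 -1.4] w 0.0204 gf 59.8 j [-18.   8. 116.   0.  57. -28.]
```

>>> carry_out:
  motion:
    - [[0, 0, 0], [0, 0, 0.5], -1]
    - [[0, 0, 0], [0, 0, 0.6], -1]
    - [[0, 0, 0], [0, 0, 0.4], -1]
    - [[0, 0, 0], [0, 0, 0.2], -1]
    - [[0, 0, 0], [0, 0, 0], -1]
    - [[0, 0, 0], [0, 0, 0], -1]
    - [[0, 0, 0], [0, 0, 0], -1]

```text
clock: 11.42
ee_pos: [0.5384, -0.117, 0.1799]
orientation: [[-0.174, 0.985, -0.0], [0.985, 0.174, 0.0], [0.0, -0.0, -1.0]]
ft_force: [-1.5, 1.8, 1.0]
grip_width: 0.0203
gripper_force: 60.2
```

>>> carry_out:
  motion:
    - [[0, 0, 0], [0.5, 0, 0], -1]
    - [[0, 0, 0], [0.5, 0, 0], -1]
    - [[0, 0, 0], [0.5, 0, 0], -1]
    - [[0, 0, 0], [0.5, 0, 0], -1]
    - [[0, 0, 0], [0.5, 0, 0], -1]
    - [[0, 0, 0], [0.7, 0, 0], -1]
    - [[0, 0, 0], [0.8, 0, 0], -1]
    - [[0, 0, 0], [0.8, 0, 0], -1]
    - [[0, 0, 0], [0.8, 0, 0], -1]
    - [[0, 0, 0], [0.8, 0, 0], -1]
    - [[0, 0, 0], [0.6, 0, 0], -1]
    - [[0, 0, 0], [0, 0, 0], -1]

```text
clock: 12.42
ee_pos: [0.526, -0.0471, 0.18]
orientation: [[-0.175, 0.985, -0.0], [0.985, 0.175, 0.001], [0.001, -0.0, -1.0]]
ft_force: [0.4, -0.2, -1.6]
grip_width: 0.0208
gripper_force: 59.9
```

Run:
```python
from h import *
np.set_printoptions(precision=4,suppress=True)
T=rM+rX*(-.079-.141)+rY*.038; togo(T,.180,10.0)
out=[]
for n in("top","scene"):
    I,D=imaging.get_image(n)
    u=proj(n,np.r_[rM+rY*.02-rX*.0,0])[0].astype(int); out.append(cv2.resize(I[u[1]-50:u[1]+50,u[0]-66:u[0]+66],(400,300),interpolation=3))
cv2.imwrite("pics/drag.png",np.hstack(out))
```

```text
t 12.42 p [ 0.526  -0.0471  0.18  ] zaxis [-0.     0.001 -1.   ] yawY 10.09 turn 0.002 shift cm [ 8.38 -0.01  0.  ] F [ 0.4 -0.2 -1.6] w 0.0208 gf 59.9 j [-11.   6. 119.   0.  55. -21.]
```

View pics/drag.png

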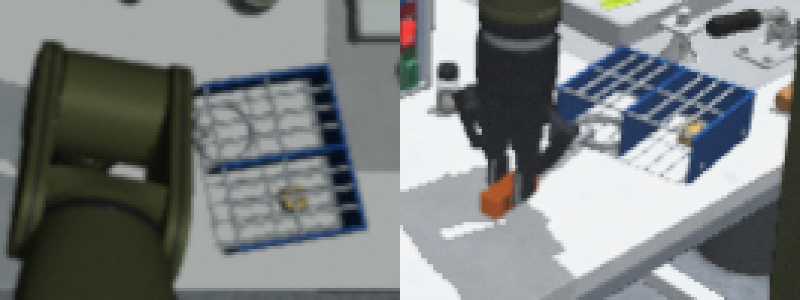

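The ring has followed: it is at the mouth, near (232,130) in the top crop. I keep dragging.

>>> carry_out:
  motion:
    - [[0, 0, 0], [0.5, 0, 0], -1]
    - [[0, 0, 0], [0.7, 0, 0], -1]
    - [[0, 0, 0], [0.8, 0, 0], -1]
    - [[0, 0, 0], [0.8, 0, 0], -1]
    - [[0, 0, 0], [0.8, 0, 0], -1]
    - [[0, 0, 0], [0.8, 0, 0], -1]
    - [[0, 0, 0], [0.8, 0, 0], -1]
    - [[0, 0, 0], [0.8, 0, 0], -1]
    - [[0, 0, 0], [0.8, 0, 0], -1]
    - [[0, 0, 0], [0.8, 0, 0], -1]
    - [[0, 0, 0], [0.6, 0, 0], -1]
    - [[0, 0, 0], [0.4, 0, 0], -1]
    - [[0, 0, 0], [0, 0, 0], -1]
    - [[0, 0, 0], [0, 0, 0], -1]

```text
clock: 13.68
ee_pos: [0.5113, 0.0365, 0.18]
orientation: [[-0.174, 0.985, -0.0], [0.985, 0.174, 0.0], [0.0, -0.0, -1.0]]
ft_force: [0.4, -0.1, -0.8]
grip_width: 0.0205
gripper_force: 59.8
```

Run:
```python
from h import *
np.set_printoptions(precision=1,suppress=True)
s=robot.get_state(); print(fr(np.array(s['ee_pos'])[:2],rM,rX,rY))
out=[]
for n in("top","scene"):
    I,D=imaging.get_image(n); C=cloud(n,D); z=C[...,2]*1000
    q=fr(C.reshape(-1,3),rM,rX,rY).reshape(*D.shape,2)
    m=(z>5)&(z<14)&(q[...,0]<-5)&(q[...,0]>-105)&(abs(q[...,1]-38)<40); a=q[m]
    if len(a): print(n,len(a),np.percentile(a,[2,98],axis=0))
    u=proj(n,np.r_[rM+rY*.02-rX*.03,0])[0].astype(int); out.append(cv2.resize(I[u[1]-50:u[1]+50,u[0]-66:u[0]+66],(400,300),interpolation=3))
cv2.imwrite("pics/drag2.png",np.hstack(out))
```

```text
[[-221.2   38.3]]
top 81 [[-88.9   7.7]
 [-31.9  67.3]]
scene 95 [[-89.    5.6]
 [-28.7  64.3]]
```

View pics/drag2.png

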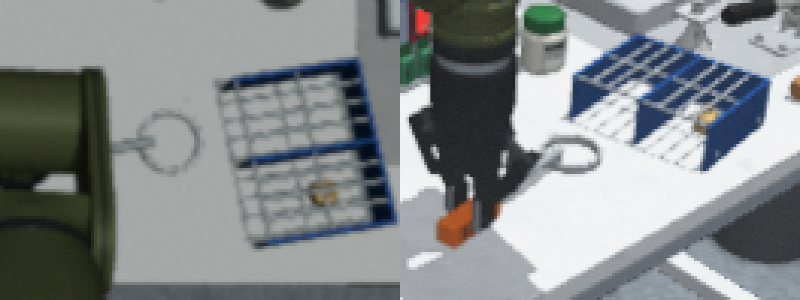

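The ring lies in front of the mouth with a gap of about 28 mm. Next I unhook the pick, back off and lay it down.

>>> carry_out:
  motion:
    - [[0, 0, 0], [-0.4, 0, 0], -1]
    - [[0, 0, 0], [0, 0, 0], -1]
    - [[0, 0, 0], [0, 0, -0.7], -1]
    - [[0, 0, 0], [0, 0, -1.0], -1]
    - [[0, 0, 0], [0, 0, -0.7], -1]
    - [[0, 0, 0], [0, 0, 0], -1]
    - [[0, 0, 0], [0.8, 0, 0], -1]
    - [[0, 0, 0], [1.2, 0, 0], -1]
    - [[0, 0, 0], [1.2, 0, 0], -1]
    - [[0, 0, 0], [1.2, 0, 0], -1]
    - [[0, 0, 0], [0.9, 0, 0], -1]
    - [[0, 0, 0], [0, 0, 0], -1]
    - [[0, 0, 0], [0, 0, 0.7], -1]
    - [[0, 0, 0], [0, 0, 0.8], -1]
    - [[0, 0, 0], [0, 0, 0.6], -1]
    - [[0, 0, 0], [0, 0, 0.3], -1]
    - [[0, 0, 0], [0, 0, 0], -1]
    - [[0, 0, 0], [0, 0, 0], -1]

```text
clock: 15.28
ee_pos: [0.5028, 0.0841, 0.1799]
orientation: [[-0.173, 0.985, -0.002], [0.985, 0.173, 0.0], [0.0, -0.002, -1.0]]
ft_force: [-3.5, -0.8, 4.8]
grip_width: 0.0207
gripper_force: 60.6
```

>>> carry_out:
  motion:
    - [[0, 0, 0], [0, 0, 0], -0.5]
    - [[0, 0, 0], [0, 0, 0], 0]
    - [[0, 0, 0], [0, 0, 0], 0.5]
    - [[0, 0, 0], [0, 0, 0], 1]
    - [[0, 0, 0], [0, 0, 0], 1]
    - [[0, 0, 0], [0, 0, 0], 1]
    - [[0, 0, 0], [0, 0, -1], 1]
    - [[0, 0, 0], [0, 0, -2], 1]
    - [[0, 0, 0], [0, 0, -3], 1]
    - [[0, 0, 0], [0, 0, -3], 1]
    - [[0, 0, 0], [0, 0, -3], 1]
    - [[0, 0, 0], [0, -3, -2], 1]
    - [[0, 0, 0], [0, -3, 0], 1]
    - [[0, 0, 0], [0, -3, 0], 1]
    - [[0, 0, 0], [0, -2, 0], 1]
    - [[0, 0, 0], [0, 0, 0], 1]

```text
clock: 16.62
ee_pos: [0.3917, 0.0652, 0.3201]
orientation: [[-0.174, 0.985, 0.0], [0.985, 0.174, -0.0], [-0.0, -0.0, -1.0]]
ft_force: [-0.1, 0.8, -0.4]
grip_width: 0.0857
gripper_force: 0.0
```

Run:
```python
from h import *
np.set_printoptions(precision=1,suppress=True)
togo([0,0],0,0)
I,C=handle("scene")
J,D=imaging.get_image("top")
a=cv2.resize(I[120:270,230:450],(440,300)); b=cv2.resize(J[130:260,220:460],(480,260))
o=np.zeros((560,480,3),np.uint8); o[:300,:440]=a; o[300:]=b; cv2.imwrite("pics/end.png",o)
for n,CC in(("top",cloud("top",D)),("scene",C)):
    z=CC[...,2]*1000; q=fr(CC.reshape(-1,3),rM,rX,rY).reshape(*z.shape,2)
    m=(z>5)&(z<14)&(q[...,0]<-5)&(q[...,0]>-100)&(abs(q[...,1]-38)<40); print(n,"ring",np.percentile(q[m],[2,98],axis=0))
    m=(z>14)&(z<28)&(q[...,0]<-100)&(q[...,0]>-320)&(abs(q[...,1]-38)<30); print("pick",m.sum(),np.percentile(q[m],[1,99],axis=0))
```

```text
t 16.62 p [0.4 0.1 0.3] zaxis [ 0. -0. -1.] yawY 10.03 turn 0.175 shift cm [  0.4 -39.7  32. ] F [-0.1  0.8 -0.4] w 0.0857 gf 0.0 j [  2. -24. 130.  -0.  73.  -8.]
scene 197 ztop [0. 0.] ((497.68341064453125, 87.43084716796875), (23.616962432861328, 72.6307144165039), 10.256185531616211)
top ring [[-89.4   7.2]
 [-27.1  67.3]]
pick 315 [[-302.3   26.4]
 [-127.9   48.1]]
scene ring [[-90.4   9.5]
 [-30.6  64.9]]
pick 284 [[-305.5   24.9]
 [-129.5   47.7]]
```

View pics/end.png

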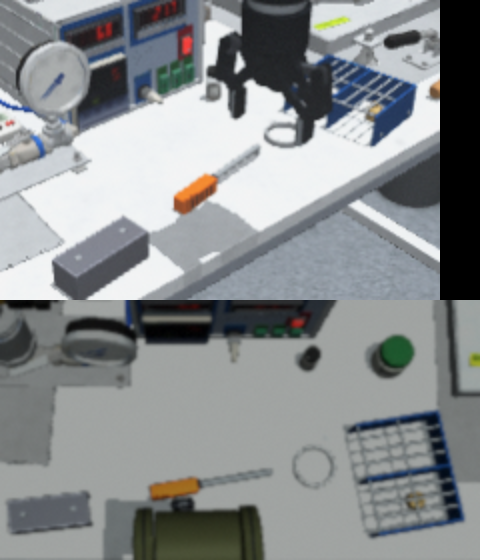

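The end picture shows the pick flat on the bench, with its hook at about (270,471), 38 mm clear of the ring at (313,466). The ring is about 27 mm clear of the rack, and the weight, jar and vial are in place.

```bash
python3 -c "
from workcell import job_done
print(job_done())"
```

```text
the job is handed in; nothing more can be done
None
```

The job is handed in after about 17 s on the robot clock: the ring lies flat about 27 mm clear of the rack's mouth, the pick lies flat on the bench with its hook about 38 mm clear of the ring, and the weight, jar and vial are where they were.

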